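# Unpack the piled cooling kit onto its holders

## Robot

A 6-joint arm with a two-finger parallel gripper is mounted at the origin on a cart in front of the work surface, level with it; the furniture and walls round the work are solid. World frame = base frame: x ahead of the robot, y to its left, z up, the work surface at z = 0. Lengths are in m, angles in degrees, forces in N, time in s.
With the tool pointing down it reaches from about 0.25 to 0.775 m from the base axis. Payload 4 kg.
Tool frame: the origin (TCP) lies on the centre line of the jaws, within the pads' length; the fingertips stand 14 mm ahead of it and the grasp point (between the pads) lies 5 mm behind it; z points along the fingers, y is the line along which they close (so a half turn about z gives the same grasp; the last joint's range is limited). The gripper opens to 85 mm and grips with 20 to 120 N. Pads are 22 mm wide; open, the fingers measure 114 mm over their backs; the gripper's body (76 mm by 85 mm) begins 54 mm behind the grasp point. The pads swing forward as they close: fully open they stand 13 mm farther back than shut.
Start: joints at [63.306, 4.996, 78.535, -0, 96.463, -5.907], TCP at [0.195, 0.514, 0.245] pointing down, gripper open.
Joint ranges: [-177.83, 177.83], [-43.37, 116.18], [15.69, 146.23], [-61.86, 241.86], [9.47, 152.12], [-147.06, 147.06]. Speed limits (degrees/s): [159.86, 159.86, 180, 180, 180, 180].

## Interface

Orientations are given as [roll, pitch, yaw] about the fixed x, y, z axes, in that order (R = Rz(yaw) Ry(pitch) Rx(roll)).
In Python, from workcell import bot gives the robot as it stands.
- The arm moves only by the shell command python3 -m handwheel 'ROWS'. ROWS is rows parted by semicolons, their numbers by spaces, 1 to 8 of them, each of 5 numbers: the opening from 0.0 (shut) to 1.0 (fully open), then dx, dy, dz in m, then a turn about the tool's z in degrees; each row is the pose to reach, as a shift and turn from the pose commanded when the command began, along the tool's axes at that moment; what a row does not reach only later rows make up. A row lasts 1/12 s, in which the tool goes at most 0.0417 m and 7.16 degrees, less where a joint would pass 70% of its speed; a pose out of reach is approached as far as the arm can. The fingers move at their own pace and stop on an object; the grip force is fixed at half the most. Time passes only in rows, so rows that do not move let the fingers close. It prints the time, the measured TCP pose, the force, the opening and the grip force at its end.
- bot.get_state(): the state, without advancing time (a new reading comes with each control period).
- bot.capture(name): name is "scene" or "top"; returns a dict with "pixels" (420x560x3 uint8, blue, green, red), "z_map" (420x560 float32, m along the optical axis (not along the pixel's ray), 0 where there is no reading), "intrinsics" (3x3 intrinsics, pixels), "position" and "attitude" of the camera in the world. Camera axes: x right, y down, z forward; pixel columns grow to the right and rows downward; lengths in m; the calibration is good to about 2 mm. A picture is of the moment at which its call begins.
- bot.finish_job(): hands the job in; it is judged then, once.
The state is a dict: "clock": time; "joints": joint angles; "qvel": joint speeds; "joint_efforts": joint torques, N m; "tcp_pos": TCP position; "tool_rot": TCP orientation; "force": force on the tool from outside, world axes, zero at the start; "torque": the same for the moment, N m; "grip_width": opening from 0.0 (shut) to 1.0 (fully open); "grasp_force": force on a finger pad.
Only numpy, scipy, OpenCV 4.12 (cv2) and the standard library are available. Lean on these libraries where they do the work, as an engineer would, in place of code of your own. Each camera call takes 0.05 s, during which the arm holds its last target. There are 200 camera calls.

## Task

The parts of a small sample-cooling setup were carried in as one pile. Take the pile apart from the top down, one thing at a time: stand the dropper bottle in the small ring holder, lay the carton flat in the long tray, set the tin upright in the large ring holder, and last seat the finned heat sink centred on the finned base with its fins fully down between the base's fins. Keep the bottle upright all the while and leave the glass beaker and the white dish where they stand.

Things in the scene. Friction and masses are not known exactly. Their poses are not given: they have to be found in the camera images.
- bottle: amber dropper bottle, top of the pile, standing on the carton; body 35 mm across and 70 mm tall up to its shoulder, 102 mm tall with its narrow cap and rubber bulb (grip the body below 65 mm); loose, about 0.08 kg. Origin at the centre of its underside, z up.
- carton: small white cardboard carton lying flat on the tin, under the bottle; 30 mm wide (own x) x 75 mm long (own y) x 24 mm high; loose, about 0.03 kg. Origin at the centre of its underside.
- tin: round dark green tin with lid on, between the carton and the heat sink; 67 mm across, 38 mm high; loose, about 0.07 kg. Origin at the centre of its underside.
- heat_sink: aluminium heat sink, bottom of the pile, standing on its fins on the worktop: flat top plate 84 mm (own x) x 62 (own y) x 10, below it four fins 4 mm thick, 26 tall, along x, at y = -27, -9, +9, +27 mm; 36 mm high in all; loose, about 0.24 kg. Origin midway between the fin tips (underside), z up. The tin rests on its top.
- finned_base: fixed aluminium plate with fins up, place of the heat sink: 100 mm (own x) x 74 (own y) x 8, on it three fins 4 mm thick, 84 long, along x, at y = -18, 0, +18 mm, tops 30 mm above the worktop. Seated, the sink's fin tips rest on the plate: its origin 8 mm above this one, x axes parallel (either way), 5 mm play sideways. Origin: centre of underside, on the worktop.
- tray: fixed long shallow grey plastic tray, place of the carton: outside 56 mm (own x) x 102 mm (own y), inside 46 x 92 mm, floor 5 mm and rim 10 mm above the worktop; the carton's long side lies along the tray's long side, either way round. Origin at the centre of the underside, on the worktop.
- small_ring: fixed grey plastic ring holder, the smaller of two, place of the bottle: round recess 50 mm across inside, 62 mm outside, floor 4 mm and rim 14 mm above the worktop. Origin at the centre of the underside, on the worktop.
- large_ring: fixed grey plastic ring holder, the larger of two, place of the tin: round recess 84 mm across inside, 96 mm outside, floor 4 mm and rim 10 mm above the worktop. Origin at the centre of the underside, on the worktop.
- beaker: bystander: small clear glass beaker, 51 mm across, 68 mm tall, loose; leave it where it is. Origin at the centre of its underside.
- dish: bystander: round white porcelain dish, 87 mm across, 30 mm tall, loose; leave it where it is. Origin at the centre of its underside.
Not all that is in view belongs to the job. What is shaped like the tin but turquoise is not meant.

How it is judged:
By the outcome, as a careful person would: the job done as asked, in the order asked, and still so for the second after the job is handed in, with the robot touching nothing.
It also fails if it takes over 128 s, if anything falls off the work surface, if the arm or the gripper's body presses on something with over 40 N, if the wrist force passes 120 N, or if a joint passes its speed limit or range.

## Working session

There is one attempt and no reset: what is moved stays moved. The work goes in short steps, Python scripts to look and compute and a shell command to move; the robot and the scene stay as the last step left them, time stands still between calls to the robot, and variables do not carry over. Pictures are saved under pics/ and viewed, at most 14 in all, crops included, and the job is handed in when it is done.

```bash
ls; mkdir -p pics; cat > h.py <<'E'
import numpy as np, cv2
from workcell import bot
from scipy.spatial.transform import Rotation as R
def cap(n):
    c=bot.capture(n); return c
def rot(c):
    a=np.array(c["attitude"],float)
    return a if a.shape==(3,3) else (R.from_quat(a).as_matrix() if a.size==4 else R.from_euler("xyz",a,degrees=True).as_matrix())
def cloud(c):
    z=c["z_map"]; K=np.array(c["intrinsics"]); v,u=np.mgrid[:z.shape[0],:z.shape[1]]
    P=np.dstack([(u-K[0,2])/K[0,0]*z,(v-K[1,2])/K[1,1]*z,z])@rot(c).T+np.array(c["position"])
    P[z<=0]=np.nan; return P
def ray(c,u,v,h):
    K=np.array(c["intrinsics"]); d=rot(c)@np.array([(u-K[0,2])/K[0,0],(v-K[1,2])/K[1,1],1]); o=np.array(c["position"])
    return o+d*(h-o[2])/d[2]
def proj(c,p):
    K=np.array(c["intrinsics"]); q=K@(rot(c).T@(np.array(p)-c["position"])); return q[:2]/q[2]
E
python3 - <<'E'
from h import *
for n in("scene","top"):
    c=cap(n); print(n,c["position"],c["attitude"],np.array(c["intrinsics"]).tolist()); cv2.imwrite(f"pics/{n}0.png",c["pixels"])
print(bot.get_state())
E
```

```text
pics
scene [-0.295518   -0.49464698  1.07975564] [-136.40029677    0.81971547  -58.68939987] [[498.25791954572736, 0.0, 283.006156032514], [0.0, 498.25791954572736, 214.088402815782], [0.0, 0.0, 1.0]]
top [ 0.22387677 -0.0040418   1.49177963] [-169.67501096    1.1724195   -91.17495618] [[533.2086970264365, 0.0, 276.2928738812379], [0.0, 533.2086970264365, 200.82594382739663], [0.0, 0.0, 1.0]]
{'clock': 0.1, 'joints': array([ 6.33067349e+01,  5.03770173e+00,  7.86198623e+01, -3.36914772e-04,
        9.64631716e+01, -5.90606991e+00]), 'qvel': array([-0.040084  , -0.05410175, -0.22796447,  0.02673839, -0.05945889,
       -0.05995251]), 'joint_efforts': array([ 1.92934189e-03, -3.53014612e+01, -3.14218748e+01, -1.65988081e-04,
        7.99791334e-03, -2.53923952e-05]), 'tcp_pos': array([0.19499108, 0.51380397, 0.24419574]), 'tool_rot': array([-1.79879871e+02, -1.20903624e-02,  1.59212755e+02]), 'force': array([-0.08317955,  0.64490084, -0.31260191]), 'torque': array([ 0.01196185, -0.05766794, -0.01730164]), 'grasp_force': 0.0, 'grip_width': 0.9980700233489864}
```

View pics/scene0.png

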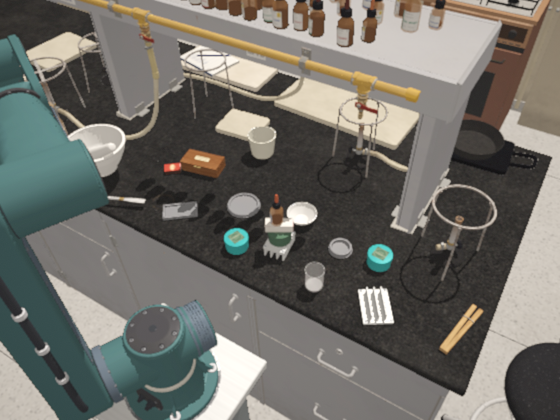

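View pics/top0.png

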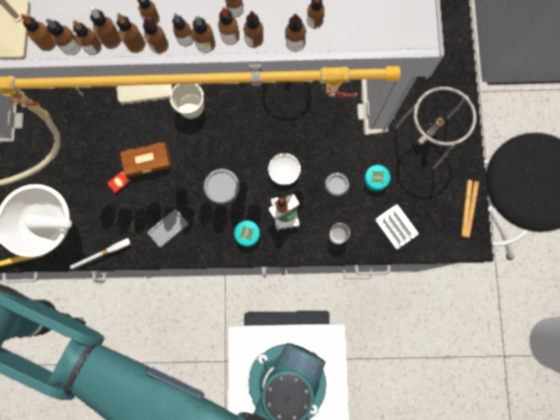

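The top view shows the pile at (285,208), with the dish at (285,170) and the beaker at (340,233). The small ring is at (337,184), the large ring at (221,186), the tray at (168,228) and the finned base at (397,226). Turquoise decoy tins are at (247,234) and (377,178); the dark green tin that is meant sits in the pile at scene (279,237). Next I'll measure and make one enlarged crop.

```bash
cat > m.py <<'E'
from h import *
c=cap("top"); P=cloud(c); s=cap("scene"); S=cloud(s)
hs=cv2.cvtColor(c["pixels"],cv2.COLOR_BGR2HSV)
box={"base":(375,200,422,254),"small":(322,170,353,198),"large":(200,166,243,207),"tray":(143,207,192,250),"pile":(264,190,305,234),"beaker":(326,220,354,247),"dish":(266,152,303,188)}
for n,(a,b,x,y) in box.items():
    Q=P[b:y,a:x].reshape(-1,3); g=Q[np.isfinite(Q[:,2])&(Q[:,2]>.0045 if n not in("base",) else Q[:,2]>.0045)]
    lo,hi=np.percentile(g,[1,99],axis=0)
    r=cv2.minAreaRect((g[:,:2]*1000).astype(np.float32))
    cc=cv2.minEnclosingCircle((g[:,:2]*1000).astype(np.float32))
    print(n,len(g),lo.round(3),hi.round(3),"rect",np.round(r[0],1),np.round(r[1],1),round(r[2],1),"circ",np.round(cc[0],1),round(cc[1],1))
A=P[200:250,60:150].reshape(-1,3); print("table z",np.nanmedian(P[205:240,300:322,2]),np.nanmedian(S[260:290,200:220,2]))
a=cv2.resize(c["pixels"][185:240,255:315],None,fx=6.6,fy=6.6,interpolation=cv2.INTER_CUBIC)
b=cv2.resize(s["pixels"][190:265,255:310],(390,532),interpolation=cv2.INTER_CUBIC)
h=max(len(a),len(b)); f=lambda m:cv2.copyMakeBorder(m,0,h-len(m),0,0,0)
cv2.imwrite("pics/crop1.png",np.hstack([f(a),f(b)]))
E
python3 m.py
```

```text
base 964 [ 0.346 -0.374  0.005] [ 0.483 -0.258  0.034] rect [ 414.6 -318.2] [129.  152.4] 86.7 circ [ 419. -318.] 93.6
small 291 [ 0.505 -0.191  0.005] [ 0.58  -0.113  0.02 ] rect [ 541.4 -152.7] [85.4 78.7] 88.3 circ [ 543.4 -151.2] 52.2
large 668 [0.486 0.118 0.005] [0.599 0.235 0.016] rect [542.3 178.1] [121.2 118.5] 89.6 circ [543.1 176.5] 81.8
tray 673 [0.367 0.266 0.005] [0.483 0.395 0.017] rect [425.4 331.3] [138.3 119.7] 88.8 circ [424.6 330.5] 89.3
pile 870 [ 0.406 -0.051  0.005] [0.523 0.054 0.191] rect [ 4.645e+02 -2.000e-01] [113.5 123.5] 88.5 circ [468.7  -0.8] 80.5
beaker 267 [ 0.366 -0.19   0.005] [ 0.436 -0.121  0.072] rect [ 399.9 -155.5] [72.6 73.2] 87.6 circ [ 399.2 -159.1] 48.1
dish 712 [ 0.537 -0.048  0.005] [0.634 0.045 0.034] rect [585.8  -2.5] [103.6 104.2] 87.9 circ [587.3  -3.4] 71.7
table z -9.241636215095994e-05 -0.07395495191699886
```

View pics/crop1.png

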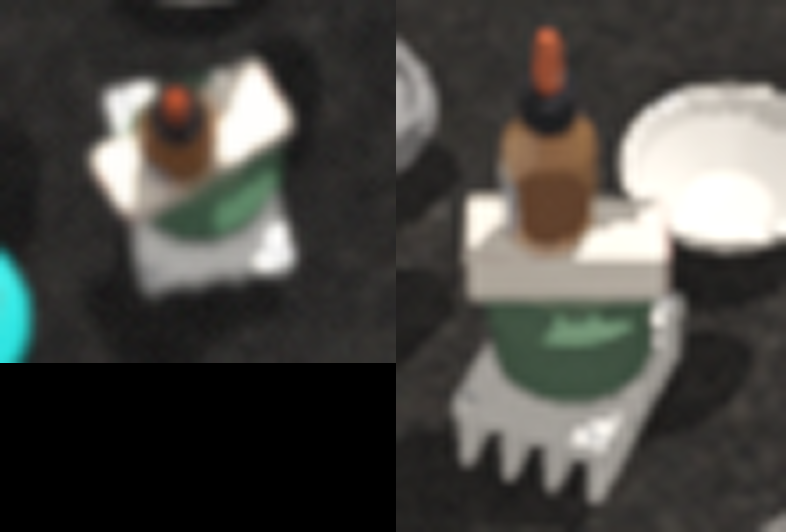

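The crop shows the bottle (bulb at crop (175,100), which is top (281.5,200)) standing on the white carton. Under the carton is the dark green tin with its green lid, and under that the heat sink with its fins pointing toward the robot. The turquoise tin at the left edge is the decoy. Next I'll fit each thing at its known height.

```bash
cat > m2.py <<'E'
from h import *
cams={n:cap(n) for n in("top","scene")}
est={"base":(.4146,-.318),"small":(.5414,-.1527),"large":(.5423,.178),"tray":(.4254,.331),"beaker":(.4,-.155),"dish":(.586,-.002)}
hgt={"base":.008,"small":.014,"large":.010,"tray":.010,"beaker":.068,"dish":.03}
rad={"base":.07,"small":.04,"large":.057,"tray":.065,"beaker":.04,"dish":.055}
for n,c in cams.items():
    px=c["pixels"]; V=px.max(2)
    for k in est:
        u,v=proj(c,[*est[k],hgt[k]]); w=int(rad[k]*533/np.linalg.norm(c["position"]-np.array([*est[k],0])))+2
        a,b=int(u)-w,int(v)-w; roi=V[b:b+2*w+1,a:a+2*w+1]
        t,m=cv2.threshold(np.ascontiguousarray(roi),0,255,cv2.THRESH_OTSU)
        if k in("beaker",): continue
        cs,_=cv2.findContours(m,cv2.RETR_EXTERNAL,cv2.CHAIN_APPROX_NONE)
        q=np.vstack([x for x in cs if cv2.contourArea(x)>8]).reshape(-1,2)+[a,b]
        G=np.array([ray(c,x,y,hgt[k])[:2]*1000 for x,y in q]).astype(np.float32)
        r=cv2.minAreaRect(G); e=cv2.minEnclosingCircle(G)
        print(n,k,"t",t,"rect",np.round(r[0],1),np.round(r[1],1),round(r[2],1),"circ",np.round(e[0],1),round(e[1],1))
    P=cloud(c); hs=cv2.cvtColor(px,cv2.COLOR_BGR2HSV)
    near=np.hypot(P[...,0]-.465,P[...,1])<.075
    def rep(name,m,h):
        m=cv2.morphologyEx(m.astype(np.uint8),cv2.MORPH_OPEN,np.ones((2,2)))
        nn,l,st,ce=cv2.connectedComponentsWithStats(m); 
        if nn<2: print(n,name,"none"); return
        vs,us=np.where(l==1+st[1:,4].argmax())
        G=np.array([ray(c,x,y,h)[:2]*1000 for x,y in zip(us,vs)]).astype(np.float32)
        r=cv2.minAreaRect(G); print(n,name,len(G),"med z",np.round(np.nanmedian(P[vs,us,2]),3),"rect",np.round(r[0],1),np.round(r[1],1),round(r[2],1),"mean",G.mean(0).round(1),"uv",us.mean().round(1),vs.mean().round(1))
    z=P[...,2]
    rep("bulb red",near&(hs[...,0]<12)&(hs[...,1]>150)&(hs[...,2]>110)&(z>.16),.19)
    rep("bottle",near&(z>.11),.135)
    rep("carton",near&(hs[...,1]<60)&(hs[...,2]>120)&(z>.088)&(z<.106),.098)
    rep("tin",near&(hs[...,0]>60)&(hs[...,0]<85)&(hs[...,1]>70)&(z>.04),.074)
    rep("sink",near&(hs[...,1]<60)&(hs[...,2]>110)&(z>.028)&(z<.044),.036)
E
python3 m2.py
```

```text
top base t 134.0 rect [ 415.2 -313. ] [105.7  79.5] 32.7 circ [ 415.7 -313.5] 62.0
top small t 109.0 rect [ 539.5 -150.6] [64.1 61.1] 42.2 circ [ 539.3 -150.9] 33.5
top large t 111.0 rect [542.9 178.9] [94.2 96. ] 88.5 circ [543.4 177. ] 49.9
top tray t 102.0 rect [425.5 328.7] [ 59.  105.5] 39.4 circ [425.2 330.1] 55.3
top dish t 142.0 rect [583.1  -3.2] [90.2 89.8] 88.5 circ [583.3  -3.3] 46.1
top bulb red 9 med z 0.194 rect [460.8   3.6] [5.  5.1] 88.7 mean [460.8   3.6] uv 282.0 201.0
top bottle 177 med z 0.15 rect [459.    2.9] [33.6 39.3] 88.6 mean [458.5   2.6] uv 282.6 205.7
top carton 101 med z 0.098 rect [474.5 -24.9] [36.3 23.6] 10.9 mean [474.1 -24.5] uv 292.8 202.0
top tin 43 med z 0.074 rect [440.  -20.6] [11.3 32.2] 32.6 mean [439.7 -19.4] uv 291.2 216.2
top sink 151 med z 0.035 rect [427.2  -9.9] [24.7 61.1] 8.2 mean [425.3 -10.4] uv 287.9 223.6
scene base t 135.0 rect [ 417.1 -314.8] [111.8  77.1] 32.9 circ [ 415.  -314.9] 63.1
scene small t 112.0 rect [ 539.8 -157. ] [62.3 66.8] 6.9 circ [ 534.9 -157.8] 36.6
scene large t 107.0 rect [542.1 175.2] [98.1 98.9] 78.3 circ [539.1 173.1] 53.8
scene tray t 95.0 rect [423.2 325.8] [ 65.  101.4] 38.2 circ [425.2 326.3] 58.2
scene dish t 140.0 rect [562.7  -9.9] [135.8  90. ] 11.2 circ [ 5.586e+02 -2.000e-01] 71.0
scene bulb red 17 med z 0.185 rect [457.8  -3.7] [18.1  5.1] 31.7 mean [458.2  -3.3] uv 276.9 199.4
scene bottle 288 med z 0.144 rect [472.7   5.4] [103.1  34.2] 31.2 mean [4.641e+02 2.000e-01] uv 277.5 212.5
scene carton 200 med z 0.096 rect [458.3 -11.5] [36.  72.7] 30.5 mean [459.2 -14.8] uv 281.6 225.2
scene tin none
scene sink 172 med z 0.034 rect [430.2 -16.8] [39.  63.6] 13.0 mean [427.  -18.9] uv 277.1 248.7
```

```bash
cat > g.py <<'E'
import sys; from h import *
def go(x,y,z,yaw=None):
    s=bot.get_state(); M=R.from_euler("xyz",s["tool_rot"],degrees=True); y0=s["tool_rot"][2]
    d=M.inv().apply(np.array([x,y,z])-s["tcp_pos"]); t=0 if yaw is None else -((yaw-y0+180)%360-180)
    print("shift",d.round(4),"turn",round(t,2),"rows>=",int(np.ceil(max(np.linalg.norm(d)/.0417,abs(t)/7.16))),"| at",s["tcp_pos"].round(4),s["tool_rot"].round(1),"clk",round(s["clock"],1),"w",round(s["grip_width"],3))
go(*map(float,sys.argv[1:]))
E
python3 g.py .46 .002 .26 90; python3 - <<'E'
from h import *
c=cap("top");P=cloud(c)
print("pipe",P[78,200].round(3),P[80,330].round(3),"shelf",P[40,300].round(3),"stand",P[115,445].round(3))
E
```

```text
shift [-0.4294 -0.3847 -0.0148] turn 69.21 rows>= 14 | at [0.1951 0.5141 0.2449] [-180.    -0.   159.2] clk 0.3 w 0.997
pipe [nan nan nan] [ 0.664 -0.103  0.452] shelf [ 0.709 -0.04   0.543] stand [ 0.738 -0.475  0.001]
```

```bash
python3 -m handwheel '1 -0.04 -0.04 -0.015 7; 1 -0.08 -0.07 -0.015 14; 1 -0.12 -0.1 -0.015 21; 1 -0.15 -0.13 -0.015 28; 1 -0.18 -0.16 -0.015 35; 1 -0.21 -0.19 -0.015 42; 1 -0.24 -0.22 -0.015 49; 1 -0.24 -0.22 -0.015 49'; python3 g.py .46 .002 .26 90
```

```text
clock: 1.02
tcp_pos: [0.342, 0.2211, 0.2606]
tool_rot: [179.9, 0.0, 110.0]
force: [1.4, 0.4, 0.5]
grip_width: 0.999
grasp_force: 0.0
shift [-0.2462  0.0362  0.0007] turn 19.95 rows>= 6 | at [0.342  0.2211 0.2606] [179.9   0.  110. ] clk 1.0 w 0.999
```

```bash
python3 -m handwheel '0.8 -0.04 0.006 0 4; 0.75 -0.08 0.012 0 8; 0.75 -0.12 0.018 0 12; 0.75 -0.16 0.024 0 16; 0.75 -0.2 0.03 0 20; 0.75 -0.23 0.034 0 20; 0.75 -0.246 0.036 0 20; 0.75 -0.246 0.036 0 20'; python3 g.py .46 .002 .147 90; python3 - <<'E'
from h import *
c=cap("scene"); cv2.imwrite("pics/a.png",cv2.resize(c["pixels"][90:270,190:370],(600,600),interpolation=cv2.INTER_CUBIC))
E
```

```text
clock: 1.68
tcp_pos: [0.4613, 0.0019, 0.2598]
tool_rot: [-180.0, 0.1, 89.9]
force: [-0.8, 0.4, -0.3]
grip_width: 0.751
grasp_force: 0.0
shift [ 0.0002 -0.0013  0.1128] turn -0.08 rows>= 3 | at [0.4613 0.0019 0.2598] [-1.80e+02  1.00e-01  8.99e+01] clk 1.7 w 0.751
```

View pics/a.png

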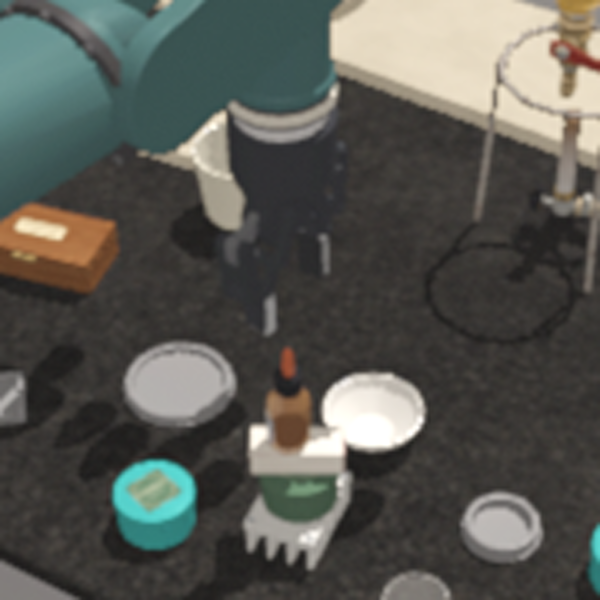

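The jaws hang above the bottle: left fingertip at crop (270,330), right tip at (322,272), bulb at (288,350). I'll check this against the projection.

```bash
python3 - <<'E'
from h import *
c=cap("scene")
for p in([.461,.002,.255],[.461,.002,.246],[.46,.0,.19],[.46,.004,.19]): print(p,proj(c,p).round(1))
E
```

```text
[0.461, 0.002, 0.255] [275.1 179. ]
[0.461, 0.002, 0.246] [275.2 181.7]
[0.46, 0.0, 0.19] [276.2 198.4]
[0.46, 0.004, 0.19] [274.9 197.9]
```

```bash
python3 -m handwheel '0.75 0.0015 -0.001 0.03 0; 0.75 0.0015 -0.0015 0.06 0; 0.75 0.0015 -0.0015 0.09 0; 0.75 0.0015 -0.0015 0.105 0; 0.75 0.0015 -0.0015 0.113 0; 0.75 0.0015 -0.0015 0.113 0; 0.75 0.0015 -0.0015 0.113 0' && python3 -m handwheel '0.35 0 0 0 0; 0.3 0 0 0 0; 0.3 0 0 0 0; 0.3 0 0 0 0; 0.3 0 0 0 0; 0.3 0 0 0 0; 0.3 0 0 0 0; 0.3 0 0 0 0'
```

```text
clock: 2.37
tcp_pos: [0.4589, 0.0073, 0.1481]
tool_rot: [179.9, -0.0, 90.3]
force: [0.8, 0.4, 0.4]
grip_width: 0.746
grasp_force: 0.0
clock: 3.03
tcp_pos: [0.4599, 0.0064, 0.1496]
tool_rot: [179.8, -0.0, 90.2]
force: [-1.1, 0.4, 5.4]
grip_width: 0.361
grasp_force: 59.0
```

```bash
python3 -m handwheel '0.3 0 0 -0.01 0; 0.3 0 0 -0.025 0; 0.3 0 0 -0.045 0; 0.3 0 0 -0.06 0; 0.3 0 0 -0.07 0; 0.3 0 0 -0.07 0'; python3 g.py .54 -.152 .22 90;  python3 - <<'E'
from h import *
c=cap("scene"); cv2.imwrite("pics/b.png",cv2.resize(c["pixels"][150:270,220:340],(600,600),interpolation=cv2.INTER_CUBIC))
E
```

```text
clock: 3.53
tcp_pos: [0.4601, 0.0062, 0.2204]
tool_rot: [179.7, 0.0, 90.2]
force: [0.6, -1.0, -1.6]
grip_width: 0.369
grasp_force: 59.5
shift [-0.1585  0.0793  0.0009] turn 0.21 rows>= 5 | at [0.4601 0.0062 0.2204] [179.7   0.   90.2] clk 3.5 w 0.369
```

View pics/b.png

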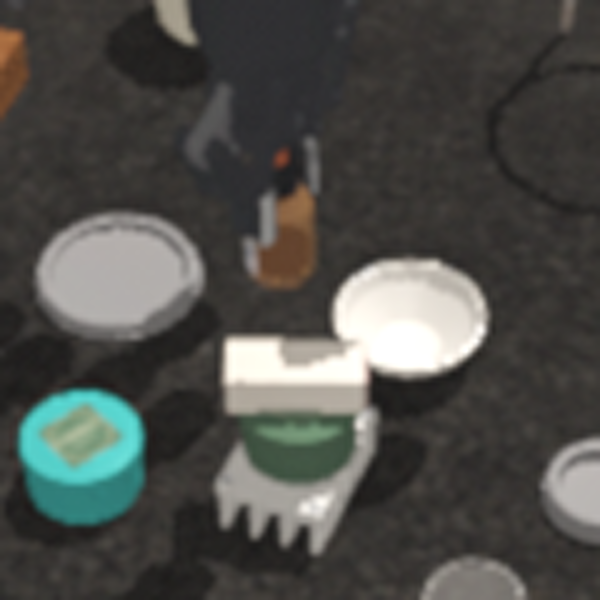

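The bottle is held upright, with its lower end at crop (288,280), and the carton, tin and sink stayed put. I'll carry it to the small ring.

```bash
python3 -m handwheel '0.3 -0.015 0.008 0 0; 0.3 -0.04 0.02 0 0; 0.3 -0.07 0.035 0 0; 0.3 -0.1 0.05 0 0; 0.3 -0.13 0.065 0 0; 0.3 -0.148 0.076 0 0; 0.3 -0.156 0.08 0 0; 0.3 -0.156 0.08 0 0'; python3 g.py .541 -.151 .08 90; python3 - <<'E'
from h import *
for n in("top","scene"):
    c=cap(n); P=cloud(c); hs=cv2.cvtColor(c["pixels"],cv2.COLOR_BGR2HSV); z=P[...,2]
    near=np.hypot(P[...,0]-.465,P[...,1])<.075
    def rep(name,m,h):
        m=cv2.morphologyEx(m.astype(np.uint8),cv2.MORPH_OPEN,np.ones((2,2)))
        nn,l,st,ce=cv2.connectedComponentsWithStats(m)
        if nn<2: return print(n,name,"none")
        vs,us=np.where(l==1+st[1:,4].argmax())
        G=np.array([ray(c,x,y,h)[:2]*1000 for x,y in zip(us,vs)]).astype(np.float32)
        r=cv2.minAreaRect(G); e=cv2.minEnclosingCircle(G); print(n,name,len(G),"z",np.nanmedian(z[vs,us]).round(3),"rect",np.round(r[0],1),np.round(r[1],1),round(r[2],1),"mean",G.mean(0).round(1))
    rep("carton",near&(hs[...,1]<60)&(hs[...,2]>110)&(z>.088)&(z<.108),.098)
    rep("tin",near&(hs[...,0]>50)&(hs[...,0]<90)&(hs[...,1]>50)&(z>.066)&(z<.084),.074)
    rep("sink",near&(hs[...,1]<60)&(hs[...,2]>100)&(z>.028)&(z<.044),.036)
    a,b,x,y=((255,160,375,250) if n=="top" else (250,150,370,285)); f=cv2.resize(c["pixels"][b:y,a:x],(390,int(390*(y-b)/(x-a))),interpolation=cv2.INTER_CUBIC)
    cv2.imwrite(f"pics/c_{n}.png",f)
i,j=cv2.imread("pics/c_top.png"),cv2.imread("pics/c_scene.png"); h=max(len(i),len(j))
cv2.imwrite("pics/c.png",np.hstack([cv2.copyMakeBorder(k,0,h-len(k),0,0,0) for k in(i,j)]))
E
```

```text
clock: 4.25
tcp_pos: [0.5391, -0.1506, 0.2152]
tool_rot: [-179.8, -0.1, 90.1]
force: [-0.2, 0.2, -0.6]
grip_width: 0.364
grasp_force: 59.5
shift [-0.0005  0.0023  0.1352] turn 0.08 rows>= 4 | at [ 0.5391 -0.1506  0.2152] [-1.798e+02 -1.000e-01  9.010e+01] clk 4.2 w 0.364
top carton 330 z 0.098 rect [462.2  -2.9] [31.2 75.3] 31.0 mean [462.2  -2.9]
top tin 99 z 0.073 rect [439.3 -17.4] [16.4 53.2] 30.9 mean [439.8 -16.6]
top sink 159 z 0.035 rect [427.5 -10.1] [24.7 61.5] 7.7 mean [425.6 -10.5]
scene carton 286 z 0.097 rect [458.3 -11.5] [36.1 72.7] 30.5 mean [459.4 -11.2]
scene tin 108 z 0.072 rect [436.  -23.2] [21.1 53.7] 30.6 mean [438.7 -23. ]
scene sink 186 z 0.034 rect [426.5 -19.7] [39.7 67.7] 26.7 mean [427.4 -19.9]
```

View pics/c.png

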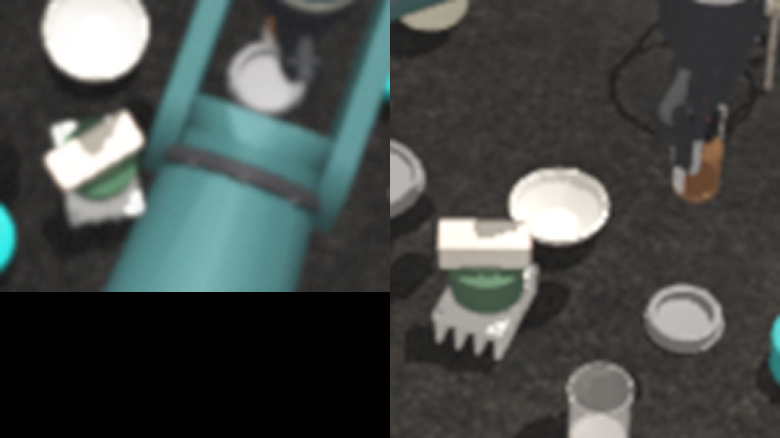

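The bottle hangs upright between the pads at composite (700,180), and the small ring is at (685,318). Lowering now.

```bash
python3 -m handwheel '0.3 0 0.002 0.03 0; 0.3 0 0.002 0.06 0; 0.3 0 0.002 0.09 0; 0.3 0 0.002 0.115 0; 0.3 0 0.002 0.135 0; 0.3 0 0.002 0.14 0; 0.3 0 0.002 0.14 0'; python3 g.py .541 -.151 .056 90; python3 - <<'E'
from h import *
c=cap("scene"); cv2.imwrite("pics/d.png",cv2.resize(c["pixels"][180:280,290:390],(500,500),interpolation=cv2.INTER_CUBIC))
E
```

```text
clock: 4.93
tcp_pos: [0.5396, -0.1473, 0.0754]
tool_rot: [-179.8, -0.1, 90.3]
force: [-0.5, 0.3, -0.9]
grip_width: 0.366
grasp_force: 59.6
shift [-0.0038  0.0015  0.0194] turn 0.3 rows>= 1 | at [ 0.5396 -0.1473  0.0754] [-1.798e+02 -1.000e-01  9.030e+01] clk 4.9 w 0.366
```

View pics/d.png

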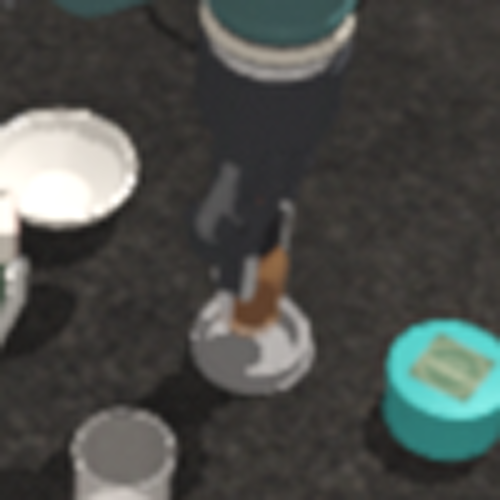

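The bottle foot at (257,325) is over the ring at (252,345), and the last 20 mm down will bring them together. Setting it down.

```bash
python3 -m handwheel '0.3 -0.001 0.001 0.008 0; 0.3 -0.001 0.001 0.014 0; 0.3 -0.001 0.001 0.017 0; 0.3 -0.001 0.001 0.019 0; 0.3 -0.001 0.001 0.019 0; 0.3 -0.001 0.001 0.019 0'
```

```text
clock: 5.48
tcp_pos: [0.5424, -0.1503, 0.0584]
tool_rot: [180.0, -0.0, 90.2]
force: [0.3, -0.3, 0.1]
grip_width: 0.362
grasp_force: 59.6
```

```bash
python3 -m handwheel '0.3 0 0 0.001 0; 0.3 0 0 0.0015 0; 0.3 0 0 0.0015 0; 0.3 0 0 0.0015 0'; python3 -m handwheel '0.3 0 0 0.001 0; 0.3 0 0 0.0015 0; 0.3 0 0 0.0015 0; 0.3 0 0 0.0015 0'
```

```text
clock: 5.82
tcp_pos: [0.5424, -0.1502, 0.0569]
tool_rot: [180.0, -0.0, 90.2]
force: [0.1, 0.1, -0.4]
grip_width: 0.365
grasp_force: 59.6
clock: 6.15
tcp_pos: [0.5423, -0.1502, 0.0552]
tool_rot: [-180.0, -0.0, 90.2]
force: [-0.1, 0.5, -0.4]
grip_width: 0.365
grasp_force: 59.6
```

```bash
python3 -m handwheel '0.3 0 0 0.001 0; 0.3 0 0 0.0015 0; 0.3 0 0 0.0015 0'; python3 -m handwheel '0.3 0 0 0.001 0; 0.3 0 0 0.0015 0; 0.3 0 0 0.0015 0'
```

```text
clock: 6.4
tcp_pos: [0.5425, -0.1504, 0.0551]
tool_rot: [180.0, 0.0, 90.2]
force: [-2.9, 1.0, 5.3]
grip_width: 0.362
grasp_force: 60.2
clock: 6.65
tcp_pos: [0.5426, -0.1504, 0.055]
tool_rot: [180.0, 0.0, 90.2]
force: [-5.2, 1.2, 10.1]
grip_width: 0.359
grasp_force: 60.8
```

Contact. I'll ease the press off, open, and rise.

```bash
python3 -m handwheel '0.36 0 0 -0.0015 0; 0.4 0 0 -0.0015 0; 0.45 0 0 -0.0015 0; 0.5 0 0 -0.0015 0; 0.6 0 0 -0.0015 0; 0.75 0 0 -0.0015 0; 0.75 0 0 -0.0015 0; 0.75 0 0 -0.0015 0' && python3 -m handwheel '0.75 0 0 -0.02 0; 0.75 0 0 -0.06 0; 0.75 0 0 -0.1 0; 0.75 0 0 -0.14 0; 0.75 0 0 -0.165 0; 0.75 0 0 -0.165 0'; python3 g.py .4622 -.0045 .22 121
```

```text
clock: 7.32
tcp_pos: [0.5423, -0.1502, 0.0536]
tool_rot: [-180.0, -0.0, 90.2]
force: [0.8, -0.0, -0.3]
grip_width: 0.749
grasp_force: 0.0
clock: 7.82
tcp_pos: [0.5454, -0.1514, 0.2274]
tool_rot: [179.2, 0.3, 90.2]
force: [0.0, 0.0, 0.6]
grip_width: 0.749
grasp_force: 0.0
shift [ 0.1473 -0.0827  0.0055] turn -30.78 rows>= 5 | at [ 0.5454 -0.1514  0.2274] [179.2   0.3  90.2] clk 7.8 w 0.749
```

```bash
python3 -m handwheel '0.65 0.03 -0.016 0 -6; 0.65 0.06 -0.033 0 -12; 0.65 0.09 -0.05 0 -18; 0.65 0.12 -0.066 0 -24; 0.65 0.14 -0.078 0 -30; 0.65 0.147 -0.083 0 -31; 0.65 0.147 -0.083 0 -31; 0.65 0.147 -0.083 0 -31'; python3 g.py .462 -.004 .094 121
```

```text
clock: 8.48
tcp_pos: [0.459, -0.0039, 0.2185]
tool_rot: [-180.0, 0.0, 121.1]
force: [-0.5, -0.1, 0.3]
grip_width: 0.652
grasp_force: 0.0
shift [-0.0016  0.0025  0.1245] turn 0.15 rows>= 3 | at [ 0.459  -0.0039  0.2185] [-180.     0.   121.1] clk 8.5 w 0.652
```

```bash
python3 - <<'E'
from h import *
c=cap("scene"); cv2.imwrite("pics/e.png",cv2.resize(c["pixels"][130:270,220:370],(600,560),interpolation=cv2.INTER_CUBIC))
E
```

```text
(no output)
```

View pics/e.png

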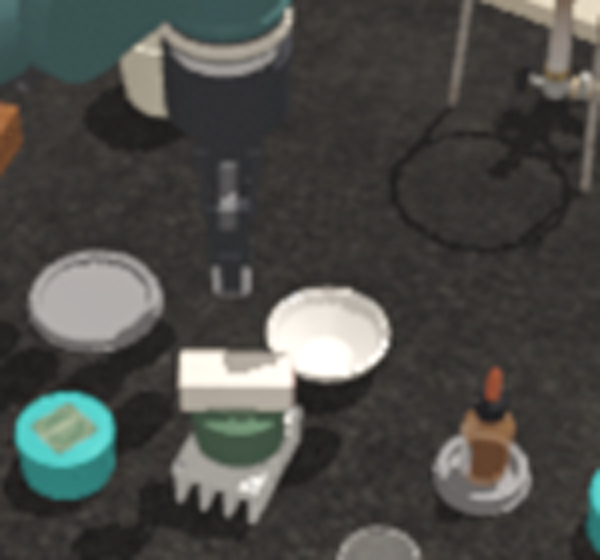

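The bottle stands upright in the small ring at crop (490,460). The jaw, at column 231, lines up with the carton, at column 237. Descending on the carton.

```bash
python3 -m handwheel '0.65 -0.001 0.002 0.035 0; 0.65 -0.002 0.0025 0.07 0; 0.65 -0.002 0.0025 0.1 0; 0.65 -0.002 0.0025 0.118 0; 0.65 -0.002 0.0025 0.1245 0; 0.65 -0.002 0.0025 0.1245 0; 0.65 -0.002 0.0025 0.1245 0; 0.65 -0.002 0.0025 0.1245 0'; python3 g.py .462 -.004 .094 121
```

```text
clock: 9.2
tcp_pos: [0.4636, -0.0046, 0.0962]
tool_rot: [179.8, 0.1, 121.2]
force: [-0.1, -0.2, -0.3]
grip_width: 0.654
grasp_force: 0.0
shift [ 0.0014 -0.0011  0.0022] turn 0.16 rows>= 1 | at [ 0.4636 -0.0046  0.0962] [1.798e+02 1.000e-01 1.212e+02] clk 9.2 w 0.654
```

```bash
python3 -m handwheel '0.55 0 -0.001 0.002 0; 0.45 0 -0.001 0.002 0; 0.38 0 -0.001 0.002 0; 0.25 0 -0.001 0.002 0; 0.25 0 -0.001 0.002 0; 0.25 0 -0.001 0.002 0; 0.25 0 -0.001 0.002 0; 0.25 0 -0.001 0.002 0' && python3 -m handwheel '0.25 0 0 -0.008 0; 0.25 0 0 -0.025 0; 0.25 0 0 -0.045 0; 0.25 0 0 -0.06 0; 0.25 0 0 -0.06 0'; python3 g.py .4255 .328 .16 129; python3 - <<'E'
from h import *
c=cap("scene"); cv2.imwrite("pics/f.png",cv2.resize(c["pixels"][150:270,220:330],(550,600),interpolation=cv2.INTER_CUBIC))
E
```

```text
clock: 9.87
tcp_pos: [0.4619, -0.0045, 0.0934]
tool_rot: [179.9, 0.1, 121.2]
force: [-0.0, 0.3, 6.3]
grip_width: 0.335
grasp_force: 61.3
clock: 10.28
tcp_pos: [0.4629, -0.0047, 0.1558]
tool_rot: [179.7, 0.2, 121.2]
force: [1.4, -0.3, 0.1]
grip_width: 0.34
grasp_force: 60.7
shift [ 0.3039  0.1404 -0.0047] turn -7.78 rows>= 9 | at [ 0.4629 -0.0047  0.1558] [179.7   0.2 121.2] clk 10.3 w 0.34
```

View pics/f.png

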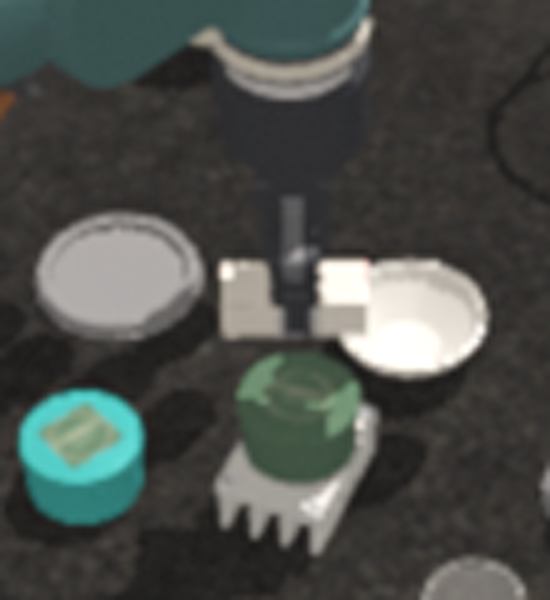

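The carton hangs level in the jaws at crop (295,300), and the tin stayed on the sink at (300,415). Carrying it to the tray.

```bash
python3 -m handwheel '0.25 0.015 0.007 0 -2; 0.25 0.045 0.02 0 -4; 0.25 0.08 0.036 0 -6; 0.25 0.115 0.053 0 -8; 0.25 0.15 0.07 0 -8; 0.25 0.185 0.086 0 -8; 0.25 0.22 0.102 0 -8; 0.25 0.25 0.116 0 -8' && python3 -m handwheel '0.25 0.025 0.012 0 0; 0.25 0.042 0.02 0 0; 0.25 0.052 0.024 0 0; 0.25 0.052 0.024 0 0; 0.25 0.052 0.024 0 0'; python3 g.py .4255 .328 .045 129;  python3 - <<'E'
from h import *
for n in("top","scene"):
    c=cap(n); P=cloud(c); hs=cv2.cvtColor(c["pixels"],cv2.COLOR_BGR2HSV); z=P[...,2]
    near=np.hypot(P[...,0]-.465,P[...,1])<.075
    def rep(name,m,h):
        m=cv2.morphologyEx(m.astype(np.uint8),cv2.MORPH_OPEN,np.ones((2,2)))
        nn,l,st,ce=cv2.connectedComponentsWithStats(m)
        if nn<2: return print(n,name,"none")
        vs,us=np.where(l==1+st[1:,4].argmax())
        G=np.array([ray(c,x,y,h)[:2]*1000 for x,y in zip(us,vs)]).astype(np.float32)
        r=cv2.minAreaRect(G); e=cv2.minEnclosingCircle(G); print(n,name,len(G),"z",np.nanmedian(z[vs,us]).round(3),"rect",np.round(r[0],1),np.round(r[1],1),round(r[2],1),"circ",np.round(e[0],1),round(e[1],1),"mean",G.mean(0).round(1))
    rep("tin",near&(hs[...,0]>40)&(hs[...,0]<95)&(hs[...,1]>40)&(z>.066)&(z<.084),.074)
    rep("sink",near&(hs[...,1]<60)&(hs[...,2]>100)&(z>.028)&(z<.044),.036)
c=cap("scene"); u,v=proj(c,[.4255,.328,.05]).astype(int); print(u,v); cv2.imwrite("pics/g.png",cv2.resize(c["pixels"][v-60:v+50,u-55:u+55],(550,550),interpolation=cv2.INTER_CUBIC))
E
```

```text
clock: 11.0
tcp_pos: [0.429, 0.2714, 0.1503]
tool_rot: [-179.8, -0.1, 129.3]
force: [0.8, -0.5, -0.4]
grip_width: 0.336
grasp_force: 60.7
clock: 11.42
tcp_pos: [0.416, 0.3242, 0.1511]
tool_rot: [-179.9, 0.0, 129.3]
force: [1.2, -0.8, -0.4]
grip_width: 0.333
grasp_force: 60.7
shift [-0.003   0.01    0.1061] turn 0.25 rows>= 3 | at [0.416  0.3242 0.1511] [-179.9    0.   129.3] clk 11.4 w 0.333
top tin 445 z 0.075 rect [458.7  -6.5] [61.7 65.1] 52.0 circ [459.9  -5.9] 33.8 mean [458.2  -5.7]
top sink 165 z 0.035 rect [428.   -9.5] [28.9 63. ] 1.5 circ [431.1  -9.3] 33.1 mean [425.8  -9.7]
scene tin 374 z 0.074 rect [456.9 -12. ] [68.5 62.4] 30.6 circ [457.5 -11.1] 35.6 mean [457.4 -11.7]
scene sink 192 z 0.034 rect [437.2 -15.8] [51.2 64.5] 10.6 circ [438.8 -16.4] 38.7 mean [428.7 -19.4]
176 199
```

```bash
python3 -m handwheel '0.25 -0.001 0.004 0.015 0; 0.25 -0.003 0.01 0.035 0; 0.25 -0.003 0.01 0.06 0; 0.25 -0.003 0.01 0.085 0; 0.25 -0.003 0.01 0.1 0; 0.25 -0.003 0.01 0.106 0; 0.25 -0.003 0.01 0.106 0; 0.25 -0.003 0.01 0.106 0'; python3 g.py .4255 .328 .025 129;  python3 - <<'E'
from h import *
c=cap("scene"); u,v=177,205;cv2.imwrite("pics/g.png",cv2.resize(c["pixels"][v-50:v+40,u-45:u+45],(550,550),interpolation=cv2.INTER_CUBIC))
E
```

```text
clock: 12.23
tcp_pos: [0.4268, 0.3285, 0.047]
tool_rot: [179.9, 0.0, 129.1]
force: [0.1, -0.4, 0.9]
grip_width: 0.336
grasp_force: 60.7
shift [ 0.0005 -0.0014  0.022 ] turn 0.15 rows>= 1 | at [0.4268 0.3285 0.047 ] [179.9   0.  129.1] clk 12.2 w 0.336
```

View pics/g.png

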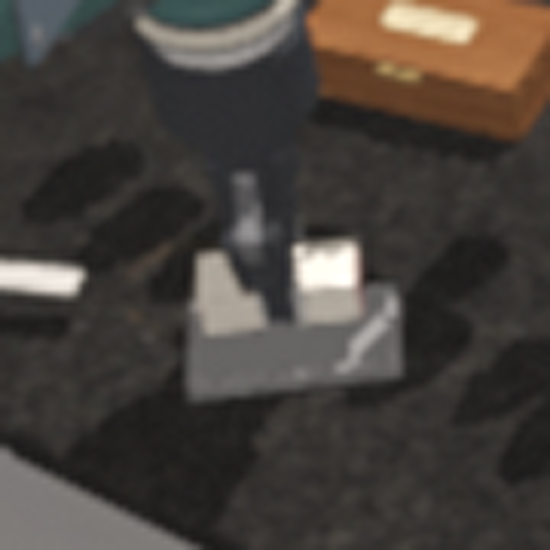

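The carton (crop columns 197–360) sits over the tray (187–403), a little left along the tray's length. I'll shift it 3 mm to the right and lower.

```bash
python3 -m handwheel '0.25 -0.003 -0.001 0.006 0; 0.25 -0.003 -0.001 0.012 0; 0.25 -0.003 -0.001 0.017 0; 0.25 -0.003 -0.001 0.019 0; 0.25 -0.003 -0.001 0.019 0; 0.25 -0.003 -0.001 0.019 0; 0.25 -0.003 -0.001 0.019 0'; python3 -m handwheel '0.25 0 0 0.001 0; 0.25 0 0 0.002 0; 0.25 0 0 0.002 0; 0.25 0 0 0.002 0'; python3 -m handwheel '0.25 0 0 0.001 0; 0.25 0 0 0.0015 0; 0.25 0 0 0.0015 0'
```

```text
clock: 12.87
tcp_pos: [0.4274, 0.3261, 0.0275]
tool_rot: [180.0, -0.0, 129.2]
force: [0.0, -0.2, 0.1]
grip_width: 0.334
grasp_force: 60.7
clock: 13.2
tcp_pos: [0.4272, 0.3259, 0.0253]
tool_rot: [-180.0, -0.0, 129.2]
force: [0.4, -0.5, -0.7]
grip_width: 0.336
grasp_force: 60.7
clock: 13.45
tcp_pos: [0.4274, 0.326, 0.024]
tool_rot: [180.0, -0.0, 129.2]
force: [-0.5, -1.0, 0.6]
grip_width: 0.337
grasp_force: 60.8
```

```bash
python3 -m handwheel '0.25 0 0 0.0008 0; 0.25 0 0 0.0008 0'; python3 -m handwheel '0.36 0 0 0 0; 0.4 0 0 0 0; 0.45 0 0 0 0; 0.5 0 0 0 0; 0.6 0 0 0 0; 0.65 0 0 0 0; 0.65 0 0 0 0' && python3 -m handwheel '0.65 0 0 -0.02 0; 0.65 0 0 -0.06 0; 0.7 0 0 -0.1 0; 0.8 0 0 -0.14 0; 1 0 0 -0.16 0; 1 0 0 -0.16 0'; python3 g.py .459 -.006 .18 121;  python3 - <<'E'
from h import *
c=cap("scene"); u,v=190,215;cv2.imwrite("pics/i.png",cv2.resize(c["pixels"][v-60:v+60,u-50:u+130],(780,520),interpolation=cv2.INTER_CUBIC))
E
```

```text
clock: 13.62
tcp_pos: [0.4274, 0.326, 0.024]
tool_rot: [180.0, 0.0, 129.2]
force: [-1.6, -0.7, 5.0]
grip_width: 0.333
grasp_force: 61.3
clock: 14.2
tcp_pos: [0.4272, 0.3259, 0.0228]
tool_rot: [-180.0, -0.0, 129.2]
force: [-0.4, 0.1, 0.3]
grip_width: 0.65
grasp_force: 0.0
clock: 14.7
tcp_pos: [0.4301, 0.3277, 0.1905]
tool_rot: [179.2, 0.1, 129.2]
force: [0.8, 1.0, 1.2]
grip_width: 1.0
grasp_force: 0.0
shift [-0.2768 -0.1888  0.0085] turn 8.22 rows>= 9 | at [0.4301 0.3277 0.1905] [1.792e+02 1.000e-01 1.292e+02] clk 14.7 w 1.0
```

View pics/i.png

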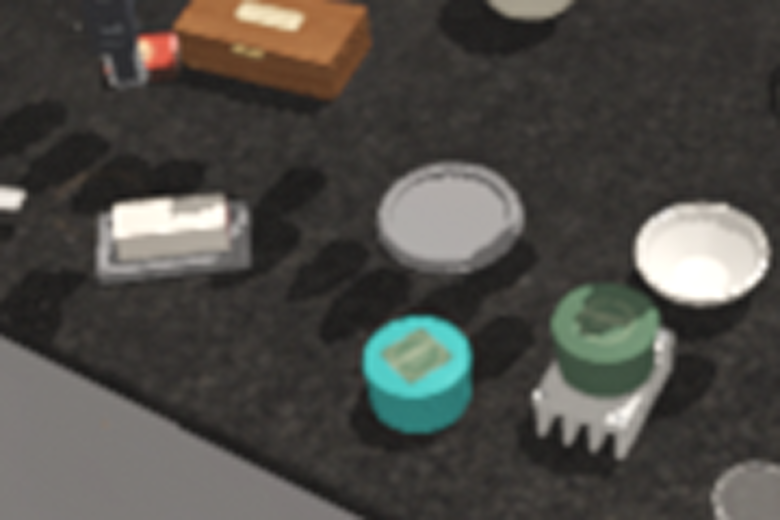

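The carton lies flat in the tray at crop (170,228), and the tin stands free on the sink at (605,340). Now the tin.

```bash
python3 -m handwheel '1 -0.034 -0.024 0 1; 1 -0.068 -0.047 0 2; 1 -0.102 -0.07 0 3; 1 -0.136 -0.093 0 4; 1 -0.17 -0.116 0 5; 1 -0.204 -0.14 0 6; 1 -0.235 -0.16 0 7; 1 -0.255 -0.174 0 8' && python3 -m handwheel '1 -0.02 -0.014 0 0; 1 -0.02 -0.014 0 0; 1 -0.02 -0.014 0 0'; python3 g.py .459 -.0065 .1 121
```

```text
clock: 15.42
tcp_pos: [0.4525, 0.0153, 0.1808]
tool_rot: [-179.8, -0.1, 121.0]
force: [0.5, 1.2, 0.3]
grip_width: 1.001
grasp_force: 0.0
clock: 15.67
tcp_pos: [0.4511, -0.0068, 0.181]
tool_rot: [-179.9, -0.2, 121.0]
force: [0.6, -0.5, -0.5]
grip_width: 1.0
grasp_force: 0.0
shift [-0.0041  0.0072  0.081 ] turn 0.05 rows>= 2 | at [ 0.4511 -0.0068  0.181 ] [-179.9   -0.2  121. ] clk 15.7 w 1.0
```

```bash
python3 -m handwheel '1 -0.003 0.004 0.02 0; 1 -0.004 0.007 0.045 0; 1 -0.004 0.007 0.07 0; 1 -0.004 0.007 0.081 0; 1 -0.004 0.007 0.081 0; 1 -0.004 0.007 0.081 0'; python3 g.py .459 -.0065 .056 121; python3 - <<'E'
from h import *
c=cap("scene"); u,v=280,220;cv2.imwrite("pics/j.png",cv2.resize(c["pixels"][v-50:v+50,u-50:u+50],(600,600),interpolation=cv2.INTER_CUBIC))
E
```

```text
clock: 16.17
tcp_pos: [0.4596, -0.005, 0.1014]
tool_rot: [-179.9, -0.1, 121.3]
force: [0.1, -1.0, -0.0]
grip_width: 1.002
grasp_force: 0.0
shift [-0.0011 -0.0012  0.0454] turn 0.28 rows>= 2 | at [ 0.4596 -0.005   0.1014] [-1.799e+02 -1.000e-01  1.213e+02] clk 16.2 w 1.002
```

View pics/j.png

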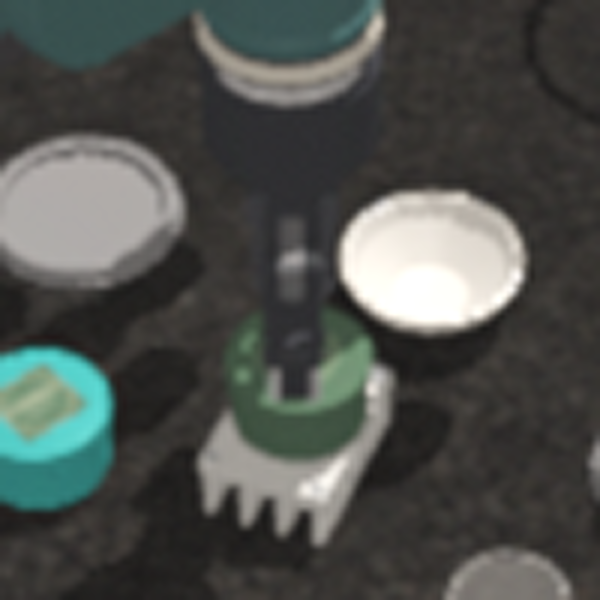

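The near finger, at crop (297,390), lines up with the tin's centre at column 300. Descending and gripping the tin.

```bash
python3 -m handwheel '1 -0.001 -0.001 0.02 0; 1 -0.001 -0.001 0.035 0; 1 -0.001 -0.001 0.0455 0; 1 -0.001 -0.001 0.0455 0; 1 -0.001 -0.001 0.0455 0' && python3 -m handwheel '0.9 0 0 0 0; 0.85 0 0 0 0; 0.8 0 0 0 0; 0.75 0 0 0 0; 0.65 0 0 0 0; 0.6 0 0 0 0; 0.6 0 0 0 0'
```

```text
clock: 16.63
tcp_pos: [0.4602, -0.0071, 0.0572]
tool_rot: [180.0, 0.0, 121.2]
force: [-0.0, 0.0, 0.3]
grip_width: 0.998
grasp_force: 0.0
clock: 17.22
tcp_pos: [0.461, -0.0073, 0.0582]
tool_rot: [179.9, 0.1, 121.2]
force: [-0.4, -0.1, 5.1]
grip_width: 0.76
grasp_force: 66.5
```

```bash
python3 -m handwheel '0.6 0 0 -0.006 0; 0.6 0 0 -0.015 0; 0.6 0 0 -0.03 0; 0.6 0 0 -0.05 0; 0.6 0 0 -0.07 0; 0.6 0 0 -0.08 0; 0.6 0 0 -0.08 0'; python3 g.py .5425 .177 .137 121; python3 - <<'E'
from h import *
c=cap("top"); P=cloud(c); hs=cv2.cvtColor(c["pixels"],cv2.COLOR_BGR2HSV); print(P[190:225:3,287,2].round(3))
E
```

```text
clock: 17.8
tcp_pos: [0.4616, -0.0074, 0.1398]
tool_rot: [179.7, 0.2, 121.2]
force: [0.9, 1.0, -0.3]
grip_width: 0.767
grasp_force: 66.4
shift [0.1158 0.1648 0.0031] turn 0.21 rows>= 5 | at [ 0.4616 -0.0074  0.1398] [179.7   0.2 121.2] clk 17.8 w 0.767
[0.476 0.472 0.455 0.412 0.364 0.334 0.297 0.217 0.155 0.122 0.035 0.034]
```

```bash
python3 -m handwheel '0.6 0.012 0.016 0 0; 0.6 0.03 0.043 0 0; 0.6 0.052 0.074 0 0; 0.6 0.074 0.105 0 0; 0.6 0.095 0.136 0 0; 0.6 0.11 0.157 0 0; 0.6 0.116 0.165 0 0; 0.6 0.116 0.165 0 0'; python3 g.py .5435 .1775 .05 121; python3 - <<'E'
from h import *
for n in("top","scene"):
    c=cap(n); P=cloud(c); hs=cv2.cvtColor(c["pixels"],cv2.COLOR_BGR2HSV); z=P[...,2]
    near=np.hypot(P[...,0]-.465,P[...,1])<.08
    m=(near&(hs[...,1]<60)&(hs[...,2]>100)&(z>.028)&(z<.044)).astype(np.uint8)
    nn,l,st,ce=cv2.connectedComponentsWithStats(m)
    vs,us=np.where(l==1+st[1:,4].argmax())
    G=np.array([ray(c,x,y,.036)[:2]*1000 for x,y in zip(us,vs)]).astype(np.float32)
    r=cv2.minAreaRect(G); print(n,len(G),"z",np.nanmedian(z[vs,us]).round(3),"rect",np.round(r[0],1),np.round(r[1],1),round(r[2],1),"mean",G.mean(0).round(1), np.round(cv2.boxPoints(r)).tolist())
E
```

```text
clock: 18.52
tcp_pos: [0.5402, 0.1792, 0.1344]
tool_rot: [-179.8, -0.1, 121.4]
force: [-0.1, -0.3, -0.7]
grip_width: 0.764
grasp_force: 66.6
shift [-0.0033  0.0022  0.0844] turn 0.39 rows>= 3 | at [0.5402 0.1792 0.1344] [-1.798e+02 -1.000e-01  1.214e+02] clk 18.5 w 0.764
top 664 z 0.036 rect [459.7  -2.9] [84.8 61.7] 8.6 mean [459.5  -3.1] [[413.0, 21.0], [422.0, -40.0], [506.0, -27.0], [497.0, 34.0]]
scene 564 z 0.035 rect [456.3  -8.4] [89.6 64.3] 8.7 mean [456.2  -8.6] [[407.0, 17.0], [417.0, -47.0], [506.0, -33.0], [496.0, 30.0]]
```

```bash
python3 -m handwheel '0.6 -0.002 0.001 0.025 0; 0.6 -0.003 0.002 0.05 0; 0.6 -0.003 0.002 0.075 0; 0.6 -0.003 0.002 0.09 0; 0.6 -0.003 0.002 0.1 0; 0.6 -0.003 0.002 0.104 0; 0.6 -0.003 0.002 0.104 0; 0.6 -0.003 0.002 0.104 0'; python3 g.py .5435 .1775 .0255 121; python3 - <<'E'
from h import *
c=cap("scene"); u,v=proj(c,[.5435,.177,.03]).astype(int); print(u,v)
hs=cv2.cvtColor(c["pixels"],cv2.COLOR_BGR2HSV); P=cloud(c)
m=(np.hypot(P[...,0]-.5435,P[...,1]-.177)<.07)&(hs[...,0]>40)&(hs[...,0]<88)&(hs[...,1]>50)&(P[...,2]>.02)
print(P[m][:,:].min(0).round(3),P[m].max(0).round(3))
cv2.imwrite("pics/k.png",cv2.resize(c["pixels"][v-50:v+50,u-50:u+50],(600,600),interpolation=cv2.INTER_CUBIC))
E
```

```text
clock: 19.28
tcp_pos: [0.5447, 0.1755, 0.0336]
tool_rot: [179.9, 0.0, 121.2]
force: [0.3, -0.1, -0.2]
grip_width: 0.768
grasp_force: 66.6
shift [ 0.0023 -0.      0.0081] turn 0.17 rows>= 1 | at [0.5447 0.1755 0.0336] [179.9   0.  121.2] clk 19.3 w 0.768
242 198
[0.488 0.109 0.02 ] [0.585 0.205 0.402]
```

View pics/k.png

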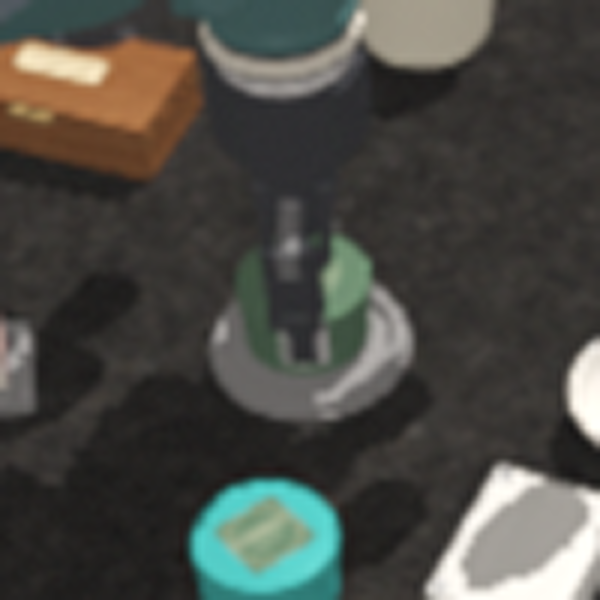

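The tin at crop column 305 is over the ring, centred at column 311. Lowering the last bit.

```bash
python3 -m handwheel '0.6 0 0 0.003 0; 0.6 0 0 0.005 0; 0.6 0 0 0.006 0; 0.6 0 0 0.006 0; 0.6 0 0 0.006 0'; python3 -m handwheel '0.6 0 0 0.001 0; 0.6 0 0 0.0015 0; 0.6 0 0 0.0015 0;  0.6 0 0 0.0015 0'; python3 -m handwheel '0.6 0 0 0.001 0; 0.6 0 0 0.0015 0; 0.6 0 0 0.0015 0'
```

```text
clock: 19.75
tcp_pos: [0.544, 0.1761, 0.0265]
tool_rot: [180.0, -0.0, 121.2]
force: [0.2, 0.2, -0.6]
grip_width: 0.765
grasp_force: 66.6
clock: 20.08
tcp_pos: [0.5442, 0.1762, 0.0263]
tool_rot: [180.0, 0.0, 121.2]
force: [-2.6, -0.4, 3.5]
grip_width: 0.768
grasp_force: 67.3
clock: 20.33
tcp_pos: [0.5442, 0.1762, 0.0263]
tool_rot: [180.0, 0.0, 121.2]
force: [-5.8, -1.8, 11.5]
grip_width: 0.764
grasp_force: 67.8
```

```bash
python3 -m handwheel '0.77 0 0 -0.0015 0; 0.82 0 0 -0.0015 0; 0.88 0 0 -0.0015 0; 1 0 0 -0.0015 0; 1 0 0 -0.0015 0; 1 0 0 -0.0015 0' && python3 -m handwheel '1 0 0 -0.015 0; 1 0 0 -0.04 0; 1 0 0 -0.08 0; 1 0 0 -0.12 0; 1 0 0 -0.12 0'; python3 g.py .4597 -.0035 .14 8.6; python3 - <<'E'
from h import *
for n in("top","scene"):
    c=cap(n); P=cloud(c); hs=cv2.cvtColor(c["pixels"],cv2.COLOR_BGR2HSV); z=P[...,2]
    def rep(nm,m,h):
        nn,l,st,ce=cv2.connectedComponentsWithStats(m.astype(np.uint8),connectivity=8)
        vs,us=np.where(np.isin(l,[i for i in range(1,nn) if st[i,4]>6]))
        G=np.array([ray(c,x,y,h)[:2]*1000 for x,y in zip(us,vs)]).astype(np.float32)
        r=cv2.minAreaRect(G); print(n,nm,len(G),"rect",np.round(r[0],1),np.round(r[1],1),round(r[2],1),"mean",G.mean(0).round(1))
    near=np.hypot(P[...,0]-.416,P[...,1]+.314)<.085
    V=hs[...,2]; print(np.percentile(V[near&(z>.022)],[10,50,90]))
    rep("fins",near&(z>.023)&(z<.038)&(V>150),.030)
    rep("plate",near&(z<.02)&(z>-.01)&(V>110),.008)
    rep("tin",(np.hypot(P[...,0]-.5435,P[...,1]-.177)<.05)&(hs[...,0]>40)&(hs[...,0]<88)&(hs[...,1]>50)&(z>.034)&(z<.052),.042)
E
```

```text
clock: 20.83
tcp_pos: [0.5439, 0.176, 0.0246]
tool_rot: [-180.0, -0.0, 121.2]
force: [-0.5, -1.4, -0.7]
grip_width: 0.998
grasp_force: 0.0
clock: 21.25
tcp_pos: [0.5489, 0.1771, 0.1552]
tool_rot: [179.0, 0.3, 121.2]
force: [1.4, 0.5, 0.8]
grip_width: 1.001
grasp_force: 0.0
shift [-0.1082 -0.1701  0.0129] turn 112.61 rows>= 16 | at [0.5489 0.1771 0.1552] [179.    0.3 121.2] clk 21.2 w 1.001
[231.4 248.5 254. ]
top fins 181 rect [ 415.1 -312.9] [83.5 42.5] 33.0 mean [ 415.3 -313.2]
top plate 905 rect [ 415.2 -313.3] [106.8  81.5] 33.0 mean [ 414.2 -312.2]
top tin 122 rect [529.5 193.4] [60.7 23.3] 40.4 mean [530.4 192.9]
[218.3 255.  255. ]
scene fins 184 rect [ 412.1 -318.3] [88.1 41.1] 32.9 mean [ 412.1 -319.7]
scene plate 939 rect [ 417.4 -314.6] [113.9  79.1] 33.1 mean [ 411.4 -316.6]
scene tin 186 rect [539.5 173.9] [69.2 59.9] 33.8 mean [537.9 170.4]
```

```bash
python3 -m handwheel '1 -0.016 -0.025 0 7; 1 -0.032 -0.05 0 14; 1 -0.05 -0.075 0 21; 1 -0.065 -0.1 0 28; 1 -0.08 -0.125 0 35; 1 -0.095 -0.15 0 42; 1 -0.105 -0.165 0 49; 1 -0.108 -0.17 0 56' && python3 -m handwheel '1 0 0 0 7; 1 0 0 0 14; 1 0 0 0 21; 1 0 0 0 28; 1 0 0 0 35; 1 0 0 0 42; 1 0 0 0 49; 1 0 0 0 56.6'; python3 -m handwheel '1 0 0 0 0; 1 0 0 0 0; 1 0 0 0 0'; python3 g.py .4597 -.0035 .07 8.6
```

```text
clock: 22.02
tcp_pos: [0.4522, -0.0065, 0.1427]
tool_rot: [-179.8, 0.1, 64.7]
force: [0.5, 0.6, 0.4]
grip_width: 1.0
grasp_force: 0.0
clock: 22.68
tcp_pos: [0.4533, -0.0043, 0.1426]
tool_rot: [-179.9, 0.2, 8.7]
force: [0.3, 0.1, 0.1]
grip_width: 0.995
grasp_force: 0.0
clock: 22.93
tcp_pos: [0.454, -0.0044, 0.1438]
tool_rot: [-180.0, 0.1, 9.2]
force: [0.9, 0.6, 0.5]
grip_width: 0.999
grasp_force: 0.0
shift [0.0059 0.0001 0.0738] turn 0.6 rows>= 2 | at [ 0.454  -0.0044  0.1438] [-1.8e+02  1.0e-01  9.2e+00] clk 22.9 w 0.999
```

```bash
python3 -m handwheel '1 0.003 0 0.02 0; 1 0.006 0 0.05 0; 1 0.006 0 0.07 0; 1 0.006 0 0.074 0.5; 1 0.006 0 0.074 0.5; 1 0.006 0 0.074 0.5'; python3 g.py .4597 -.0035 .024 8.6
```

```text
clock: 23.43
tcp_pos: [0.461, -0.0036, 0.0716]
tool_rot: [180.0, -0.0, 8.6]
force: [-0.3, -0.0, 0.7]
grip_width: 0.997
grasp_force: 0.0
shift [-0.0013 -0.0002  0.0476] turn -0.01 rows>= 2 | at [ 0.461  -0.0036  0.0716] [180.   -0.    8.6] clk 23.4 w 0.997
```

```bash
python3 -m handwheel '1 -0.001 0 0.02 0; 1 -0.001 0 0.036 0; 1 -0.001 0 0.044 0; 1 -0.001 0 0.048 0; 1 -0.001 0 0.048 0; 1 -0.001 0 0.048 0'; python3 -m handwheel '0.9 0 0 0 0; 0.8 0 0 0 0; 0.75 0 0 0 0; 0.7 0 0 0 0; 0.6 0 0 0 0; 0.55 0 0 0 0; 0.55 0 0 0 0; 0.55 0 0 0 0'; python3 - <<'E'
from h import *
for n in("top","scene"):
    c=cap(n); P=cloud(c); hs=cv2.cvtColor(c["pixels"],cv2.COLOR_BGR2HSV); z=P[...,2]
    near=np.hypot(P[...,0]-.465,P[...,1])<.08
    m=(near&(hs[...,1]<60)&(hs[...,2]>100)&(z>.028)&(z<.044)).astype(np.uint8)
    vs,us=np.where(m); G=np.array([ray(c,x,y,.036)[:2]*1000 for x,y in zip(us,vs)]).astype(np.float32)
    r=cv2.minAreaRect(G); print(n,len(G),np.round(r[0],1),np.round(r[1],1),round(r[2],1))
E
```

```text
clock: 23.93
tcp_pos: [0.4605, -0.0038, 0.0241]
tool_rot: [180.0, -0.1, 8.6]
force: [-0.6, -0.0, 0.5]
grip_width: 0.998
grasp_force: 0.0
clock: 24.6
tcp_pos: [0.4603, -0.0037, 0.0241]
tool_rot: [180.0, -0.1, 8.6]
force: [-1.3, 0.5, 6.1]
grip_width: 0.712
grasp_force: 63.8
top 212 [434.7  -6.7] [33.4 61.6] 8.8
scene 457 [450.7  -6.3] [78.  75.6] 7.6
```

```bash
python3 -m handwheel '0.55 0 0 -0.005 0; 0.55 0 0 -0.012 0; 0.55 0 0 -0.03 0; 0.55 0 0 -0.06 0; 0.55 0 0 -0.09 0; 0.55 0 0 -0.12 0; 0.55 0 0 -0.13 0; 0.55 0 0 -0.13 0'; python3 g.py .4155 -.3135 .15 33; python3 - <<'E'
from h import *
for n in ("scene","top"):
    c=cap(n); P=cloud(c); hs=cv2.cvtColor(c["pixels"],cv2.COLOR_BGR2HSV); z=P[...,2]
    near=np.hypot(P[...,0]-.46,P[...,1])<.08
    m=near&(hs[...,1]<50)&(hs[...,2]>100)&(z>.09)&(z<.2)
    print(n,m.sum(),np.percentile(P[m],[2,50,98],axis=0).round(3) if m.sum() else "")
E
```

```text
clock: 25.37
tcp_pos: [0.4615, -0.0039, 0.1563]
tool_rot: [179.9, -0.4, 8.6]
force: [1.1, -0.2, -2.7]
grip_width: 0.709
grasp_force: 65.8
shift [-0.0916  0.2993  0.0063] turn -24.45 rows>= 8 | at [ 0.4615 -0.0039  0.1563] [179.9  -0.4   8.6] clk 25.4 w 0.709
scene 685 [[ 0.416 -0.049  0.137]
 [ 0.447 -0.008  0.167]
 [ 0.49   0.027  0.184]]
top 280 [[ 0.416 -0.036  0.154]
 [ 0.431 -0.006  0.165]
 [ 0.449  0.024  0.172]]
```

```bash
python3 -m handwheel '0.55 -0.004 0.012 0 -2; 0.55 -0.012 0.04 0 -5; 0.55 -0.023 0.076 0 -8; 0.55 -0.035 0.114 0 -12; 0.55 -0.047 0.152 0 -15; 0.55 -0.058 0.19 0 -18; 0.55 -0.07 0.228 0 -21; 0.55 -0.08 0.26 0 -24.4'; python3 -m handwheel '0.55 0 0 0 0; 0.55 0 0 0 0; 0.55 0 0 0 0'; python3 g.py .4155 -.3135 .1 33
```

```text
clock: 26.13
tcp_pos: [0.4169, -0.2741, 0.1494]
tool_rot: [-179.7, 0.1, 33.0]
force: [0.6, 0.2, -1.9]
grip_width: 0.706
grasp_force: 65.8
clock: 26.38
tcp_pos: [0.418, -0.2715, 0.1502]
tool_rot: [-179.7, 0.1, 32.9]
force: [0.6, -0.1, -3.2]
grip_width: 0.713
grasp_force: 66.0
shift [-0.0249  0.0342  0.0501] turn -0.11 rows>= 2 | at [ 0.418  -0.2715  0.1502] [-1.797e+02  1.000e-01  3.290e+01] clk 26.4 w 0.713
```

```bash
python3 -m handwheel '0.55 -0.008 0.012 0 0; 0.55 -0.018 0.026 0.005 0; 0.55 -0.025 0.034 0.02 0; 0.55 -0.025 0.034 0.04 0; 0.55 -0.025 0.034 0.06 0; 0.55 -0.025 0.034 0.07 0; 0.55 -0.025 0.034 0.073 0; 0.55 -0.025 0.034 0.073 0'; python3 -m handwheel '0.55 0 0 0 0; 0.55 0 0 0 0';  python3 g.py .4155 -.3135 .07 33; python3 - <<'E'
from h import *
for n in ("scene","top"):
    c=cap(n); P=cloud(c); hs=cv2.cvtColor(c["pixels"],cv2.COLOR_BGR2HSV); z=P[...,2]
    near=np.hypot(P[...,0]-.415,P[...,1]+.313)<.09
    m=near&(hs[...,1]<50)&(hs[...,2]>100)&(z>.074)&(z<.092)
    vs,us=np.where(m); s=bot.get_state(); h=s["tcp_pos"][2]-.0241+.036
    G=np.array([ray(c,x,y,h)[:2]*1000 for x,y in zip(us,vs)]).astype(np.float32)
    r=cv2.minAreaRect(G); print(n,len(G),np.round(r[0],1),np.round(r[1],1),round(r[2],1),"z",np.median(z[m]).round(3),h.round(3))
c=cap("scene"); u,v=proj(c,[.4155,-.3135,.05]).astype(int); cv2.imwrite("pics/l.png",cv2.resize(c["pixels"][v-50:v+50,u-50:u+50],(600,600),interpolation=cv2.INTER_CUBIC))
E
```

```text
clock: 27.05
tcp_pos: [0.4164, -0.3137, 0.0789]
tool_rot: [-179.9, 0.0, 33.0]
force: [0.7, 0.1, -2.4]
grip_width: 0.706
grasp_force: 66.0
clock: 27.22
tcp_pos: [0.4176, -0.3153, 0.0816]
tool_rot: [179.8, -0.0, 33.0]
force: [-0.1, 0.6, -2.6]
grip_width: 0.71
grasp_force: 66.0
shift [-0.0008 -0.0026  0.0115] turn -0.01 rows>= 1 | at [ 0.4176 -0.3153  0.0816] [179.8  -0.   33. ] clk 27.2 w 0.71
scene 264 [ 401.  -324.1] [81.8 80.2] 41.9 z 0.09 0.094
top 57 [ 403.3 -314.3] [65.6 54.9] 42.3 z 0.09 0.093
```

View pics/l.png

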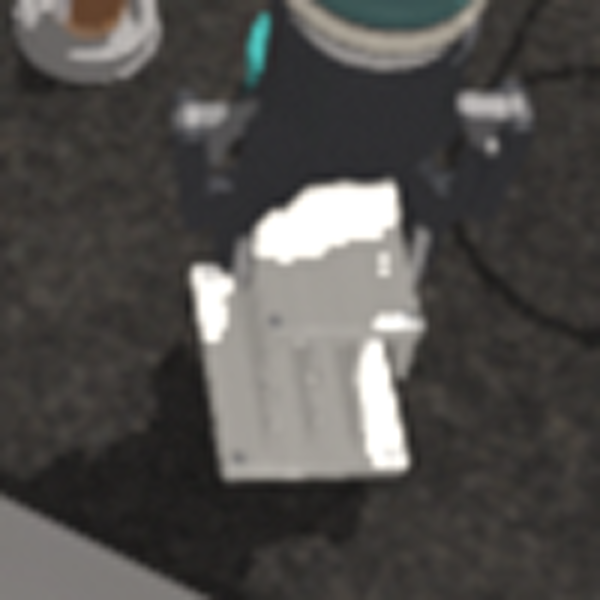

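The held sink's near top edge runs about from crop (262,325) to (423,322), above the base's near edge from (222,478) to (408,468). I'll compare that with projected corners.

```bash
python3 - <<'E'
from h import *
c=cap("scene"); u,v=proj(c,[.4155,-.3135,.05]).astype(int); s=bot.get_state(); t=s["tcp_pos"]; print(t.round(4))
def cr(p): return ((proj(c,p)-[u-50,v-50])*6).round(0)
def cor(x,y,z,yaw,X,Y):
    a=np.radians(yaw); return [x+X*np.cos(a)-Y*np.sin(a),y+X*np.sin(a)+Y*np.cos(a),z]
for X,Y in((-.05,.037),(-.05,-.037),(.05,.037)): print("base",X,Y,cr(cor(.415,-.313,.008,33,X,Y)))
zt=t[2]+.0119
for X,Y in((-.042,.031),(-.042,-.031)): print("sink top",X,Y,cr(cor(t[0],t[1],zt,33,X,Y)),"low",cr(cor(t[0],t[1],zt-.01,33,X,Y)))
a=cv2.Canny(c["pixels"],60,150)
# right side, near edge of sink: bright column profile
g=c["pixels"].max(2)
for r in (v-50+52,v-50+54,v-50+56): print(r,g[r,u-50+36:u-50+76].tolist())
E
```

```text
[ 0.4171 -0.3151  0.081 ]
base -0.05 0.037 [216. 466.]
base -0.05 -0.037 [396. 460.]
base 0.05 0.037 [184. 263.]
sink top -0.042 0.031 [258. 330.] low [255. 344.]
sink top -0.042 -0.031 [416. 325.] low [412. 339.]
297 [255, 242, 174, 158, 153, 146, 145, 154, 158, 152, 153, 159, 162, 162, 164, 165, 164, 163, 164, 163, 162, 163, 163, 164, 163, 163, 173, 211, 214, 215, 209, 166, 167, 147, 84, 56, 57, 60, 54, 49]
299 [255, 221, 168, 162, 156, 148, 145, 151, 148, 136, 144, 159, 165, 166, 167, 170, 169, 168, 169, 170, 169, 166, 167, 168, 168, 174, 223, 252, 253, 254, 249, 240, 236, 201, 115, 61, 57, 57, 50, 47]
301 [223, 168, 162, 163, 158, 151, 147, 150, 157, 161, 161, 160, 161, 162, 164, 169, 171, 165, 163, 162, 161, 162, 162, 164, 174, 194, 206, 186, 152, 154, 154, 155, 151, 122, 72, 55, 56, 57, 56, 53]
```

The columns agree to about 1–2 mm and the rows agree, well inside the 5 mm play. Lowering in stages while watching the force.

```bash
python3 -m handwheel '0.55 0 -0.0005 0.008 0; 0.55 0 -0.0005 0.015 0; 0.55 0 -0.0005 0.021 0; 0.55 0 -0.0005 0.021 0; 0.55 0 -0.0005 0.021 0'; python3 -m handwheel '0.55 0 0 0.003 0; 0.55 0 0 0.006 0; 0.55 0 0 0.009 0; 0.55 0 0 0.009 0'; python3 g.py .4155 -.3135 .032 33
```

```text
clock: 27.83
tcp_pos: [0.4157, -0.3138, 0.0578]
tool_rot: [-179.9, 0.0, 32.9]
force: [-0.3, 0.1, -2.6]
grip_width: 0.712
grasp_force: 66.1
clock: 28.17
tcp_pos: [0.416, -0.314, 0.0492]
tool_rot: [-179.9, 0.0, 32.9]
force: [-0.2, -0.2, -2.7]
grip_width: 0.711
grasp_force: 66.1
shift [-0.0001 -0.0007  0.0172] turn -0.05 rows>= 1 | at [ 0.416  -0.314   0.0492] [-179.9    0.    32.9] clk 28.2 w 0.711
```

Fins are meshing freely (tips at about 25 mm, no contact force). Continuing.

```bash
python3 -m handwheel '0.55 0 0 0.004 0; 0.55 0 0 0.008 0; 0.55 0 0 0.012 0; 0.55 0 0 0.014 0; 0.55 0 0 0.014 0; 0.55 0 0 0.014 0'; python3 -m handwheel '0.55 0 0 0.001 0; 0.55 0 0 0.002 0; 0.55 0 0 0.002 0; 0.55 0 0 0.002 0';  python3 -m handwheel '0.55 0 0 0.001 0; 0.55 0 0 0.0015 0; 0.55 0 0 0.0015 0'
```

```text
clock: 28.67
tcp_pos: [0.4163, -0.3142, 0.0357]
tool_rot: [-180.0, 0.0, 33.0]
force: [0.1, -0.7, -1.2]
grip_width: 0.712
grasp_force: 66.1
clock: 29.0
tcp_pos: [0.4164, -0.3143, 0.034]
tool_rot: [-180.0, -0.0, 33.0]
force: [0.1, 0.5, -2.5]
grip_width: 0.714
grasp_force: 66.1
clock: 29.25
tcp_pos: [0.4163, -0.3143, 0.0323]
tool_rot: [-180.0, -0.0, 32.9]
force: [-0.2, -0.6, -2.0]
grip_width: 0.713
grasp_force: 66.1
```

```bash
python3 -m handwheel '0.55 0 0 0.001 0; 0.55 0 0 0.001 0; 0.55 0 0 0.001 0';  python3 -m handwheel '0.55 0 0 0.001 0; 0.55 0 0 0.001 0; 0.55 0 0 0.001 0'
```

```text
clock: 29.5
tcp_pos: [0.4164, -0.3144, 0.0322]
tool_rot: [180.0, -0.0, 33.0]
force: [-2.8, 2.0, 3.3]
grip_width: 0.708
grasp_force: 66.7
clock: 29.75
tcp_pos: [0.4164, -0.3144, 0.0321]
tool_rot: [180.0, -0.0, 33.0]
force: [-4.0, 3.5, 9.5]
grip_width: 0.713
grasp_force: 67.3
```

Seated at the expected height (TCP 0.032). I'll release, retreat and verify everything.

```bash
python3 -m handwheel '0.72 0 0 -0.001 0; 0.77 0 0 -0.0015 0; 0.82 0 0 -0.0015 0; 0.9 0 0 -0.0015 0; 1 0 0 -0.0015 0; 1 0 0 -0.0015 0; 1 0 0 -0.0015 0' && python3 -m handwheel '1 0 0 -0.01 0; 1 0 0 -0.03 0; 1 0 0 -0.06 0; 1 0 0 -0.1 0; 1 0 0 -0.14 0; 1 0 0 -0.17 0; 1 0 0 -0.17 0' && python3 -m handwheel '1 -0.03 0 0 0; 1 -0.06 0 0 0; 1 -0.08 0 0 0; 1 -0.1 0 0 0; 1 -0.1 0 0 0; 1 -0.1 0 0 0'; python3 - <<'E'
from h import *
for n in ("top","scene"):
    c=cap(n); P=cloud(c); hs=cv2.cvtColor(c["pixels"],cv2.COLOR_BGR2HSV); z=P[...,2]
    def rep(nm,x,y,rad,m,h):
        m=m&(np.hypot(P[...,0]-x,P[...,1]-y)<rad)
        if m.sum()<5: return print(n,nm,"none")
        vs,us=np.where(m); G=np.array([ray(c,a,b,h)[:2]*1000 for a,b in zip(us,vs)]).astype(np.float32)
        r=cv2.minAreaRect(G); print(n,nm,len(G),np.round(r[0],1),np.round(r[1],1),round(r[2],1),"z",np.median(z[m]).round(4))
    w=(hs[...,1]<60)&(hs[...,2]>100)
    rep("sink",.415,-.313,.08,w&(z>.036)&(z<.054),.044)
    rep("carton",.4255,.328,.06,w&(z>.021)&(z<.037),.029)
    rep("tin",.5435,.177,.05,(hs[...,0]>40)&(hs[...,0]<88)&(hs[...,1]>40)&(z>.034)&(z<.052),.042)
    rep("bulb",.541,-.152,.03,(z>.085),.095)
    rep("dish",.586,-.002,.055,w&(z>.02)&(z<.04),.03)
    rep("beaker",.4,-.157,.035,(z>.055)&(z<.08),.068)
    cv2.imwrite(f"pics/end_{n}.png",c["pixels"])
E
```

```text
clock: 30.33
tcp_pos: [0.4164, -0.3144, 0.0319]
tool_rot: [-180.0, -0.0, 33.0]
force: [0.1, -0.1, -0.1]
grip_width: 0.999
grasp_force: 0.0
clock: 30.92
tcp_pos: [0.4192, -0.317, 0.2119]
tool_rot: [179.1, -0.2, 33.0]
force: [0.9, -0.9, 0.9]
grip_width: 0.997
grasp_force: 0.0
clock: 31.42
tcp_pos: [0.332, -0.369, 0.2021]
tool_rot: [180.0, -0.0, 32.8]
force: [0.7, 0.6, 0.4]
grip_width: 1.004
grasp_force: 0.0
top sink 708 [ 416.4 -313.4] [83.7 63.4] 32.9 z 0.0437
top carton 297 [427.1 327.4] [32.8 75.1] 39.6 z 0.0292
top tin 421 [543.1 178.9] [61.5 63.1] 89.7 z 0.0432
top bulb 14 [ 545.9 -150.9] [7.6 9.8] 43.8 z 0.0987
top dish 267 [583.   -3.2] [84.6 84. ] 88.5 z 0.0263
top beaker 73 [ 394.9 -149.2] [48.1 48.6] 87.8 z 0.0666
scene sink 625 [ 412.2 -318.8] [85.1 63.3] 32.9 z 0.0432
scene carton none
scene tin none
scene bulb none
scene dish 32 [545.5 -21.4] [14.5 52.6] 21.9 z 0.0281
scene beaker 141 [ 390.1 -154. ] [53.4 48.4] 30.7 z 0.0634
```

```bash
python3 -c "
from workcell import bot
print(bot.finish_job())"
```

```text
the job is handed in; nothing more can be done
None
```

The job is handed in at about 31.5 s: bottle stood in the small ring, carton laid in the tray, tin set in the large ring, heat sink seated on the finned base (top at 43.7 mm, about 1 mm off centre); beaker and dish were never approached.

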